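# Nest the tapered sleeves in the stock case and latch it

### The arm

A 6-joint arm with a two-finger parallel gripper is mounted at the origin on the work surface. World frame = base frame: x ahead of the robot, y to its left, z up, the work surface at z = 0. Lengths are in mm, angles in rad, forces in N, time in s.
With the tool pointing down it reaches from about 325 to 875 mm from the base axis. Payload 4.4 kg.
Tool frame: the origin (TCP) lies on the centre line of the jaws, within the pads' length; the fingertips stand ahead of it and the grasp point (between the pads) lies 6 mm ahead of it (ctrl.tcp_to_tips is the z of the fingertips in the tool frame, in mm); z points along the fingers, y is the line along which they close (so a half turn about z gives the same grasp; the last joint's range is limited). The gripper opens to 85 mm and grips with 20 to 120 N. Pads are 22 mm wide; open, the fingers measure 114 mm over their backs; the gripper's body (76 mm by 85 mm) begins 54 mm behind the grasp point. The pads swing forward as they close: fully open they stand 13 mm farther back than shut.
Start: joints at [1.095, 0.207, 1.542, -0, 1.393, -0.15], TCP at [183.503, 544.935, 256.282] pointing down, gripper open.
Joint ranges: [-2.73, 2.73], [-0.86, 2.22], [0.23, 2.46], [-1.11, 4.25], [0.08, 2.63], [-2.82, 2.82]. Speed limits (rad/s): [2.79, 2.79, 3.14, 3.14, 3.14, 3.14].

### API

Orientations are given as a 3x3 rotation matrix whose columns are the frame's x, y, z axes.
In Python, from plant import ctrl, sensors, optics gives the robot as it stands. Calls block until the motion is done:
- ctrl.move_ptp(position, orientation): joint-space move of the TCP to a pose.
- ctrl.move_l(position, rot=None, vel=150, threshold=None): straight line of the TCP; rot=None keeps the orientation; vel is the mean speed in mm/s. With threshold (N) it stops when the force on the tool has changed by that much, and returns True; else False.
- ctrl.set_joints(angles): joint-space move.
- ctrl.gripper_to(opening, force=None): finger opening in mm; force is the grip in N (None keeps the last); returns when the fingers have stopped.
- ctrl.hold(seconds).
- ctrl.solve_ik(position, orientation): joint angles nearest the present ones, or None.
- sensors.read_state(): the state.
- optics.grab_frame(name): name is "scene" or "top" or "wrist"; returns (picture, depth): 400x640x3 uint8, red, green, blue; 400x640 float32, mm along the optical axis (not along the pixel's ray), 0 where there is no reading.
- optics.camera_params(name): a dict with "mtx" (3x3 intrinsics, pixels), "R" (3x3) and "t" (3): a world point X has camera coordinates R X + t; the wrist camera has in their place "T_tool_cam" (4x4, takes a point from camera to tool coordinates, whose origin is the TCP and whose axes are the flange's). Camera axes: x right, y down, z forward; pixel columns grow to the right and rows downward; lengths in mm; the calibration is good to about 2 mm. A picture is of the moment at which its call begins: read the wrist's pose just before it. camera_params takes no time and is no camera call.
A pose or a line that the arm cannot do raises ctrl.MotionError and nothing moves.
- ctrl.finish_job(): hands the job in; it is judged then, once.
The state is a dict: "t": time; "q": joint angles; "qvel": joint speeds; "tau": joint torques, N m; "eef_pos": TCP position; "eef_rot": TCP orientation; "force": force on the tool from outside, world axes, zero at the start; "wrist_torque": the same for the moment, N m; "grip_width": finger opening in mm; "grasp_force": force on a finger pad.
Only numpy, scipy, OpenCV 4.12 (cv2) and the standard library are available. Lean on these libraries where they do the work, as an engineer would, in place of code of your own. Each camera call takes 0.05 s, during which the arm holds its last target. There are 200 camera calls.

### The job

Put the brass sleeve over the silver one that stands in the open stock case, then the copper sleeve over the brass one; let each down gently until it just rests square and loose on the one inside it - dropped or pressed on, the tapers wedge and jam. Then push the case's lid shut until it snaps home on its catch, leaving everything else on the bench where it is.

Things in the scene. Friction and masses are not known exactly. Their poses are not given: they have to be found in the camera images.
- stock_case: mint-green sheet-steel case, fixed to the bench, open at the top: outside 240 mm along its x, 190 mm along its y, 138 mm high, walls 4 mm, red-felt floor 6 mm above its origin (centre of the underside), z up. The lid is hinged along its -y side (away from the loose sleeves); a sprung roller catch sits inside the middle of its +y wall, sticking in 10 mm over the top 25 mm of the wall
- case_lid (a joint): angle of the case's lid: 0 shut and on its catch, grows as it opens; starts standing open at 1.62 to 1.85 rad (about upright), stop at 1.95. Stiff friction hinge, so it stays wherever it is left (about 3 N at the edge moves it). It meets the catch at about 0.06 rad; a push of about 10 N near the free edge takes it over, and past 0.02 rad it is home
- lid_hinge (a point): middle of the lid's hinge line, 138 mm above the bench; the hinge runs along the case's x. The lid is a plate 244 mm along the hinge, 8 mm thick, its free edge 196 mm from the hinge, with a steel pull tab 50 mm wide reaching 210 mm. Shut, the plate's outer face lies 8.5 mm above the hinge line
- lid_edge (a point): middle of the lid's free edge on its outer face (the face that is on top when shut), 196 mm from the hinge
- silver_sleeve: loose silver sleeve: tapered tube, wide end down, open at both ends; 72 mm tall, outside diameter 72 mm at the base and 49 mm at the top, wall 3 mm (measured level), sides leaning in 9 degrees; origin at the centre of its base ring, z up along its axis; 0.1 to 0.26 kg. Stands upright on the floor of the case near its middle
- brass_sleeve: loose brass sleeve: tapered tube, wide end down, open at both ends; 84 mm tall, outside diameter 74 mm at the base and 47.1 mm at the top, wall 3 mm (measured level), sides leaning in 9 degrees; origin at the centre of its base ring, z up along its axis; 0.1 to 0.26 kg. Stands upright on the bench. Resting loose over the silver sleeve, its base is 12.5 to 15.5 mm above the silver one's base
- copper_sleeve: loose copper sleeve: tapered tube, wide end down, open at both ends; 96 mm tall, outside diameter 76 mm at the base and 45.3 mm at the top, wall 3 mm (measured level), sides leaning in 9 degrees; origin at the centre of its base ring, z up along its axis; 0.1 to 0.26 kg. Stands upright on the bench. Resting loose over the brass sleeve, its base is 12.5 to 15.5 mm above the brass one's base
- pitch_bowl: black iron pitch bowl on a rubber ring, 92 mm across, 70 mm high, stands on the bench; origin at the centre of its underside
- punch_pot: red pot 64 mm across, 78 mm high, full of steel punches that reach 135 mm high and 60 mm across; origin at the centre of its underside
- polish_jar: amber glass jar with a dark lid, 62 mm across, 100 mm high; origin at the centre of its underside
- chasing_hammer: chasing hammer lying on the bench, 230 mm long, 26 mm high, head towards its +x; origin on the bench at the middle of its length
- rawhide_mallet: rawhide mallet lying on the bench, 232 mm long, head 75 mm wide and 42 mm high towards its +x; origin on the bench near the middle
- bench_block: steel bench block 62 x 62 mm, 20 mm high; origin at the centre of its underside
- raised_bowl: small silver bowl 90 mm across, 35 mm high; origin at the centre of its underside
- mushroom_stake: steel mushroom stake fixed to the bench: base 85 mm square, post 24 mm thick, domed head 60 mm across, 209 mm high; origin at the centre of its underside
Mind the look-alikes: they are no part of the job. What is shaped like the copper_sleeve but turquoise is not meant.

How it is judged (in metres and radians):
On the way, in this order (a step that is already met when the one before it is completed fails the run):
1. the brass sleeve rests loose and square over the silver one in the case, let go (z of brass_sleeve in the frame of silver_sleeve between 0.01 and 0.018 m and horizontal distance between brass_sleeve and silver_sleeve below 0.004 m and angle between the z axis of brass_sleeve and the z axis of silver_sleeve, either way round below 0.04 rad and z of silver_sleeve in the frame of stock_case between 0.003 and 0.01 m and angle between silver_sleeve's own z axis and vertical below 0.04 rad and contact force between the fingers and brass_sleeve below 0.5 N), for 0.2 s.
2. the copper sleeve rests loose and square over the brass one, let go (z of copper_sleeve in the frame of brass_sleeve between 0.01 and 0.018 m and horizontal distance between copper_sleeve and brass_sleeve below 0.004 m and angle between the z axis of copper_sleeve and the z axis of brass_sleeve, either way round below 0.04 rad and z of brass_sleeve in the frame of silver_sleeve between 0.01 and 0.018 m and horizontal distance between brass_sleeve and silver_sleeve below 0.004 m and angle between the z axis of brass_sleeve and the z axis of silver_sleeve, either way round below 0.04 rad and contact force between the fingers and copper_sleeve below 0.5 N), for 0.2 s.
3. the lid is shut and home on its catch (value of joint case_lid below 0.02 rad), for 0.2 s.
At the end, for the whole second after the job is handed in: the silver sleeve stands upright on the case floor; the brass sleeve's base is 10 to 18 mm above the silver one's and the copper one's 10 to 18 mm above the brass one's, each centred within 4 mm and square within 0.04 rad, all at rest; the lid is on its catch (within 0.02 rad of shut) (z of brass_sleeve in the frame of silver_sleeve between 0.01 and 0.018 m and horizontal distance between brass_sleeve and silver_sleeve below 0.004 m and angle between the z axis of brass_sleeve and the z axis of silver_sleeve, either way round below 0.04 rad and z of copper_sleeve in the frame of brass_sleeve between 0.01 and 0.018 m and horizontal distance between copper_sleeve and brass_sleeve below 0.004 m and angle between the z axis of copper_sleeve and the z axis of brass_sleeve, either way round below 0.04 rad and z of silver_sleeve in the frame of stock_case between 0.003 and 0.01 m and angle between silver_sleeve's own z axis and vertical below 0.04 rad and value of joint case_lid below 0.02 rad and linear speed of each of silver_sleeve, brass_sleeve, copper_sleeve below 0.03 m/s); the robot touches nothing.
It fails at once if the brass sleeve is rammed onto the silver one: pressed or knocked down with more than about 35 N, so that their tapered walls bear on each other with over 120 N in all (contact force between brass_sleeve and silver_sleeve above 120 N).
It fails at once if the copper sleeve is rammed onto the brass one: pressed or knocked down with more than about 35 N, so that their tapered walls bear on each other with over 120 N in all (contact force between copper_sleeve and brass_sleeve above 120 N).
It fails at once if the brass sleeve is let fall onto the silver one from more than about 13 mm (it drops free, faster than 0.5 m/s) (linear speed of brass_sleeve above 0.5 m/s and contact force between the fingers and brass_sleeve below 0.5 N and horizontal distance between brass_sleeve and silver_sleeve below 0.03 m).
It fails at once if the copper sleeve is let fall onto the brass one from more than about 13 mm (it drops free, faster than 0.5 m/s) (linear speed of copper_sleeve above 0.5 m/s and contact force between the fingers and copper_sleeve below 0.5 N and horizontal distance between copper_sleeve and brass_sleeve below 0.03 m).
It fails at once if something else on the bench is knocked over or shifted by more than 30 mm (distance of any of pitch_bowl, punch_pot, polish_jar, chasing_hammer, rawhide_mallet, bench_block, raised_bowl from where it was at the start of the episode above 0.03 m).
It also fails if it takes over 70 s, if anything falls off the work surface, if the arm or the gripper's body presses on something with over 40 N, if the wrist force passes 120 N, or if a joint passes its speed limit or range.

## Working session

There is one attempt and no reset: what is moved stays moved. The work goes in short steps, each a Python script; the robot and the scene stay as the last script left them, time stands still between calls to the robot, and variables do not carry over. Pictures are saved under pics/ and viewed, at most 10 in all, crops included, and the job is handed in when it is done.

```bash
ls; mkdir -p pics; python3 - <<'E'
from plant import ctrl,sensors,optics
import cv2,numpy as np
for n in("scene","top"):
    p,d=optics.grab_frame(n); np.savez(f"{n}0.npz",p=p,d=d)
    cv2.imwrite(f"pics/{n}0.png",p[:,:,::-1]); c=optics.camera_params(n); print(n,np.round(c["mtx"],1).tolist(),np.round(c["R"],3).tolist(),np.round(c["t"],1))
print(np.round(optics.camera_params("wrist")["T_tool_cam"],3).tolist(),ctrl.tcp_to_tips); s=sensors.read_state(); print(s["t"],s["eef_rot"])
E
```

```text
pics
scene [[403.3, 0.0, 317.6], [0.0, 403.3, 200.0], [0.0, 0.0, 1.0]] [[0.995, 0.093, -0.021], [0.036, -0.565, -0.824], [-0.088, 0.82, -0.566]] [-528.8  127.5  950.6]
top [[401.5, 0.0, 323.1], [0.0, 401.5, 195.8], [0.0, 0.0, 1.0]] [[0.008, -1.0, 0.027], [-0.997, -0.01, -0.075], [0.076, -0.026, -0.997]] [  49.5  531.8 1220.1]
[[0.0, -0.957, -0.29, 75.579], [1.0, 0.0, -0.0, 0.663], [0.0, -0.29, 0.957, -119.161], [0.0, 0.0, 0.0, 1.0]] 25.0
0.1 [[-9.47714930e-01  3.19116681e-01 -9.77442260e-04]
 [ 3.19118008e-01  9.47713141e-01 -1.87079395e-03]
 [ 3.29333319e-04 -2.08489878e-03 -9.99997772e-01]]
```

View pics/top0.png

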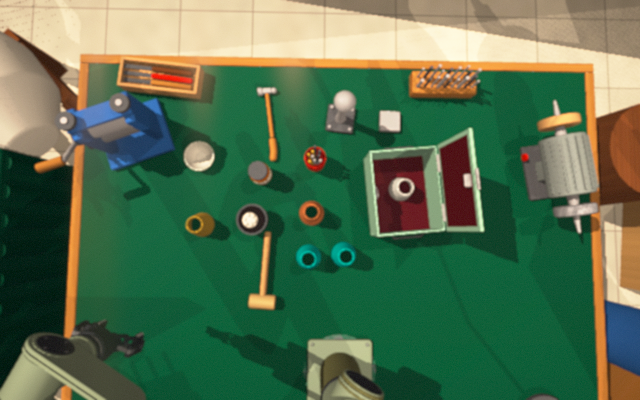

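View pics/scene0.png

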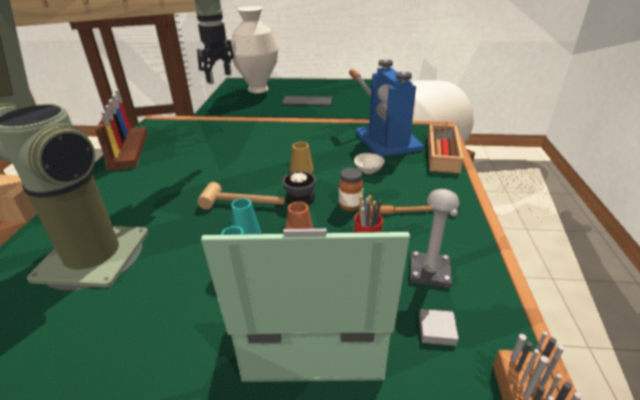

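The top view shows yellow-brown brass at (199,224), orange-brown copper at (311,212), turquoise look-alikes at (308,257) and (344,254), and silver in the case at (402,188). The lid stands open on the right. In the scene view I see the lid from behind, with copper at (298,215), brass at (301,158) and turquoise at (243,215) and (233,235). The copper one has to be the orange-brown sleeve, since turquoise is ruled out.

```bash
cat > h.py <<'E'
import numpy as np,cv2
from plant import ctrl,sensors,optics
def pts(d,c,T=None):
    v,u=np.mgrid[0:400,0:640]; r=np.stack([u,v,np.ones_like(u)],-1)@np.linalg.inv(c["mtx"]).T*d[...,None]
    return (r-c["t"])@c["R"]
def wcam():
    s=sensors.read_state(); p,d=optics.grab_frame("wrist"); c=dict(optics.camera_params("wrist")); T=np.array(c["T_tool_cam"])
    W=np.eye(4); W[:3,:3]=s["eef_rot"]; W[:3,3]=s["eef_pos"]; M=np.linalg.inv(W@T); c["R"],c["t"]=M[:3,:3],M[:3,3]
    return p,d,c
def ray(uv,c,z):
    d=c["R"].T@np.linalg.inv(c["mtx"])@[uv[0],uv[1],1]; o=-c["R"].T@c["t"]; return o+d*(z-o[2])/d[2]
def rot(a): # tool down, x axis at heading a
    x=np.array([np.cos(a),np.sin(a),0]); z=np.array([0,0,-1.]); return np.stack([x,np.cross(z,x),z],1)
def rim(P,xy,z,r=40,tol=5):
    "circle through the rim points: the band of points near height z, around xy"
    m=(np.hypot(P[...,0]-xy[0],P[...,1]-xy[1])<r)&(abs(P[...,2]-z)<tol)
    q=P[m]; A=np.c_[2*q[:,:2],np.ones(len(q))]; s=np.linalg.lstsq(A,(q[:,:2]**2).sum(1),rcond=None)[0]
    return s[:2],np.sqrt(s[2]+s[0]**2+s[1]**2),np.median(q[:,2]),len(q)
E
python3 - <<'E'
from h import *
f=np.load("top0.npz");p,d=f["p"],f["d"];c=optics.camera_params("top");P=pts(d,c)
print("bench z",np.median(P[280:300,400:480,2]))
for n,(u,v) in dict(brass=(199,224),copper=(311,212),silver=(402,188),turq1=(308,257),turq2=(344,254),bowl=(252,219),pot=(316,157),jar=(260,172),block=(390,121),stake=(343,103)).items():
    w=P[v-17:v+18,u-17:u+18].reshape(-1,3); z=np.percentile(w[:,2],97); top=w[w[:,2]>z-8]
    print(n,"z",z.round(1),"xy",top.mean(0).round(1),((top.max(0)-top.min(0))[:2]).round(0), p[v-8:v+9,u-11:u+12].reshape(-1,3).mean(0).round())
# case: points at z 125..145
m=(P[...,2]>130)&(P[...,2]<146); m[:,:355]=0; m[:120]=0;m[260:]=0;m[:,450:]=0
print("case",cv2.minAreaRect(P[m][:,:2].astype(np.float32)))
m=(P[...,2]>200);m[:, :420]=0;m[:120]=0;m[260:]=0;m[:,500:]=0
q=P[m];print("lid",len(q),q.min(0).round(),q.max(0).round(),"top",q[q[:,2]>q[:,2].max()-15].mean(0))
cr=p[180:280,180:380];cv2.imwrite("pics/crop1.png",cv2.resize(cr,None,fx=4,fy=4,interpolation=cv2.INTER_CUBIC)[:,:,::-1])
E
```

```text
bench z 0.14430461369139758
brass z 84.1 xy [441.  391.5 190.3] [ 46. 362.] [107.  88.  35.]
copper z 95.2 xy [474.8  89.2 209.3] [64. 44.] [124.  79.  43.]
silver z 77.6 xy [ 547.  -162.9  166.1] [142. 298.] [152. 129. 116.]
turq1 z 94.7 xy [348.5  97.  110.4] [114.  46.] [  4. 112.  95.]
turq2 z 95.0 xy [361.1  -1.1 184.8] [108. 121.] [  3. 118. 100.]
bowl z 72.2 xy [458.5 264.7  78.6] [ 83. 216.] [152. 138. 121.]
pot z 125.1 xy [632.1  82.8 179.2] [231.  37.] [127.  75.  50.]
jar z 102.5 xy [595.9 243.7 116.3] [187. 184.] [118. 106.  90.]
block z 23.4 xy [ 766.3 -150.5   36.5] [365. 270.] [208. 195. 178.]
stake z 208.0 xy [769.5   4.1 228.4] [363. 109.] [185. 173. 156.]
case ((541.1942138671875, -181.23928833007812), (241.17764282226562, 195.2447052001953), 5.2113871574401855)
lid 2774 [ 430. -309.  200.] [ 672.   87. 1255.] top [ 437.54692147   86.78433809 1254.93474221]
```

View pics/crop1.png

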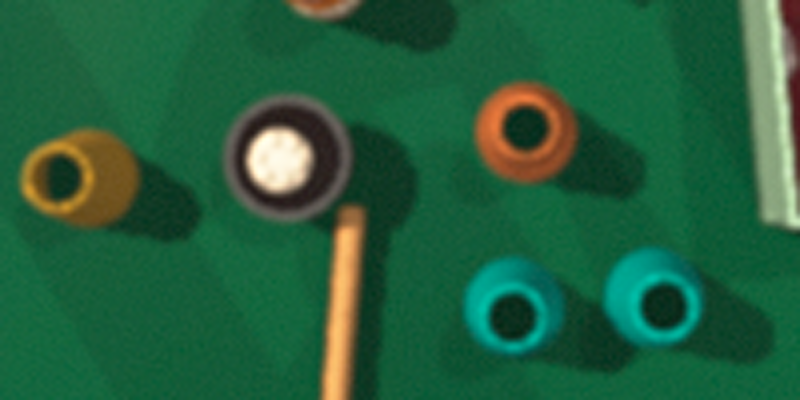

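The crop confirms copper is the orange sleeve with its rim at about (311,212) in the top view. Brass is the yellow sleeve with its rim at (194,224). Next I'll look at each from close by with the wrist camera.

```bash
python3 - <<'E'
from h import *
c=optics.camera_params("top")
b=ray((194.3,224.5),c,84);k=ray((311.5,212),c,96);s=ray((403.5,186.5),c,78)
print(b,k,s)
for n,g,h in(("brass",b,84),("copper",k,96),("silver",s,78)):
    z=max(h+130,250)
    best=None
    q=np.array(sensors.read_state()["q"])
    for a in np.radians([-90,0,90,180]):
        r=ctrl.solve_ik([g[0],g[1],z],rot(a))
        if r is not None: print(n,np.degrees(a),np.round(r,2))
        if r is not None and (best is None or abs(r[5])<abs(best[1][5])): best=(a,r)
    ctrl.set_joints(best[1]); ctrl.hold(.2)
    p,d,cc=wcam(); np.savez(f"w_{n}.npz",p=p,d=d,R=cc["R"],t=cc["t"])
    P=pts(d,cc); P[d==0]=0; xy=g[:2]
    for i in range(3): f=rim(P,xy,h,r=35,tol=4); xy=f[0]
    print(n,f,sensors.read_state()["t"],np.degrees(best[0]))
    cv2.imwrite(f"pics/w_{n}.png",p[:,:,::-1])
E
python3 -c "
import cv2,numpy as np
a=[cv2.resize(cv2.imread(f'pics/w_{n}.png'),(400,250)) for n in('brass','copper','silver')]
t=cv2.resize(cv2.imread('pics/top0.png')[100:260,340:500],(250,250));t=cv2.copyMakeBorder(t,0,0,0,150,0)
cv2.imwrite('pics/m1.png',np.vstack([np.hstack(a[:2]),np.hstack([a[2],t])]))"
```

```text
[439.68747176 426.87833985  84.        ] [478.28890393  89.26795683  96.        ] [ 556.82082218 -182.28694573   78.        ]
brass -90.0 [ 0.63  0.29  1.45 -0.    1.4  -2.51]
brass 0.0 [ 0.63  0.29  1.45 -0.    1.4   2.2 ]
brass 90.0 [ 0.63  0.29  1.45 -0.    1.4   0.63]
brass 180.0 [ 0.63  0.29  1.45 -0.    1.4  -0.94]
brass (array([440.32593262, 429.4349105 ]), np.float64(22.25131065688257), np.float64(85.13472131302441), 576) 1.4417 90.0
copper 0.0 [ 0.01  0.02  1.76 -0.    1.36  1.58]
copper 90.0 [ 0.01  0.02  1.76 -0.    1.36  0.01]
copper 180.0 [ 0.01  0.02  1.76 -0.    1.36 -1.56]
copper (array([479.16301131,  91.70227643]), np.float64(21.370416720578003), np.float64(97.05900230793598), 597) 2.975 90.0
silver -90.0 [-0.46  0.23  1.52 -0.    1.39  2.68]
silver 0.0 [-0.46  0.23  1.52 -0.    1.39  1.11]
silver 90.0 [-0.46  0.23  1.52 -0.    1.39 -0.46]
silver 180.0 [-0.46  0.23  1.52 -0.    1.39 -2.03]
silver (array([ 556.15481379, -185.50670994]), np.float64(23.18233495567896), np.float64(79.0042743978438), 580) 4.3167 90.0
```

View pics/m1.png

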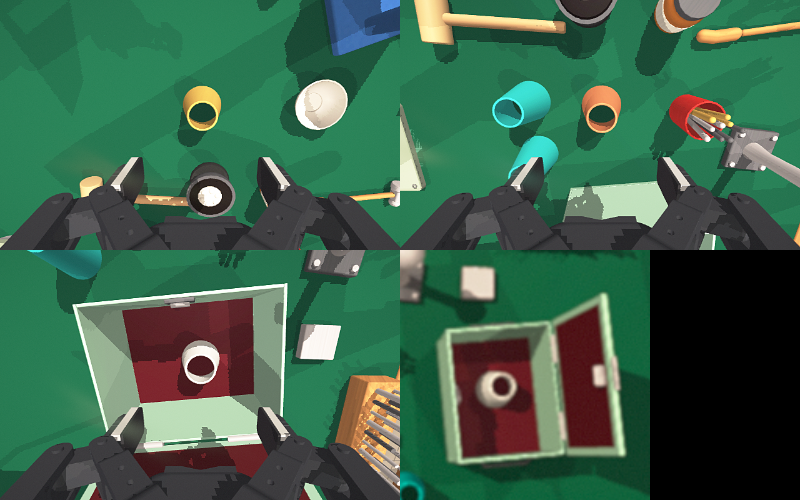

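The wrist view shows brass at (202,107), copper at (602,108) and silver in the case at (200,361) of the montage, all upright. I'll centre silver with two crossed light grips, then do the same with brass and pick it up.

```bash
cat >> h.py <<'E'
def centre(xy,zt,zsafe,heads,force,keep):
    "two light grips at right angles put the sleeve's axis on the tool axis; keep: stay closed after the last"
    ctrl.gripper_to(85); s=sensors.read_state()
    if np.hypot(*(np.array(s["eef_pos"])[:2]-xy))>30: ctrl.move_ptp([*xy,zsafe],rot(heads[0]))
    ctrl.move_l([*xy,zt+45],rot(heads[0]),vel=200); hit=ctrl.move_l([*xy,zt],vel=70,threshold=8)
    if hit: raise SystemExit(f"hit {sensors.read_state()}")
    for i,a in enumerate(heads):
        if i: ctrl.gripper_to(82); ctrl.move_ptp([*xy,zt],rot(a))
        ctrl.gripper_to(20,force if not(keep and i==len(heads)-1) else keep); s=sensors.read_state()
        print("grip",np.degrees(a),round(s["grip_width"],1),round(s["grasp_force"],1),np.round(s["force"],1),np.round(s["eef_pos"],1),round(s["t"],2))
    if not keep: ctrl.gripper_to(85)
E
python3 - <<'E'
from h import *
S=np.array([556.2,-185.5])
# case axes from the wrist view's rim points
f=np.load("w_silver.npz");c=dict(optics.camera_params("wrist"));c["R"],c["t"]=f["R"],f["t"];P=pts(f["d"],c);P[f["d"]==0]=0
m=(abs(P[...,2]-138.5)<3);q=P[m];q=q[(abs(q[:,0]-545)<160)&(abs(q[:,1]+181)<140)];print("case rim",cv2.minAreaRect(q[:,:2].astype(np.float32)),q.min(0),q.max(0))
print(sensors.read_state()["force"])
centre(S,52,250,[np.pi/2,0],20,0)
ctrl.move_l([*S,250],vel=300)
print("t",sensors.read_state()["t"])
E
```

```text
case rim ((540.0116577148438, -180.1998291015625), (240.4090576171875, 195.3355712890625), 5.3556647300720215) [ 411.5075903  -281.63698811  135.5001972 ] [665.83515104 -72.03799133 141.49960848]
[-0.26346502  0.38970212 -0.22247795]
grip 90.0 61.2 21.9 [-1.6  0.4  4.6] [ 556.8 -185.8   53. ] 6.6
grip 0.0 61.1 21.9 [-1.5  0.9  2.9] [ 556.4 -185.6   52.5] 8.68
t 9.85
```

```bash
python3 - <<'E'
from h import *
B=np.array([440.3,429.4])
centre(B,56,180,[0,np.pi/2],20,40)
z0=sensors.read_state()["eef_pos"][2]
ctrl.move_l([*B,235],vel=250); ctrl.hold(.2)
s=sensors.read_state(); print(s["grip_width"],np.round(s["force"],2),s["t"],z0)
S=np.array([556.4,-185.6])
ctrl.move_ptp([*S,235],rot(np.pi/2)); ctrl.hold(.3)
s=sensors.read_state(); print(s["grip_width"],np.round(s["force"],2),np.round(s["eef_pos"],2),s["t"])
p,d,cc=wcam();cv2.imwrite("pics/w_held.png",p[:,:,::-1]); P=pts(d,cc);P[d==0]=0
xy=S
for i in range(3): f=rim(P,xy,235-56+84,r=32,tol=5);xy=f[0]
print(f)
E
```

```text
grip 0.0 59.7 21.9 [-0.4 -0.3  4.3] [440.9 429.8  57.1] 14.02
grip 90.0 59.0 43.0 [-0.6 -1.   4.5] [440.7 429.7  56.8] 16.12
59.2160448790595 [ 1.02  0.4  -1.36] 17.1833 56.781865705761504
58.70196023517409 [-0.66  0.09 -1.89] [ 556.54 -185.11  234.99] 19.7167
(array([ 555.38701095, -182.19043175]), np.float64(22.29450229107775), np.float64(262.9914467791889), 3591)
```

View pics/w_held.png

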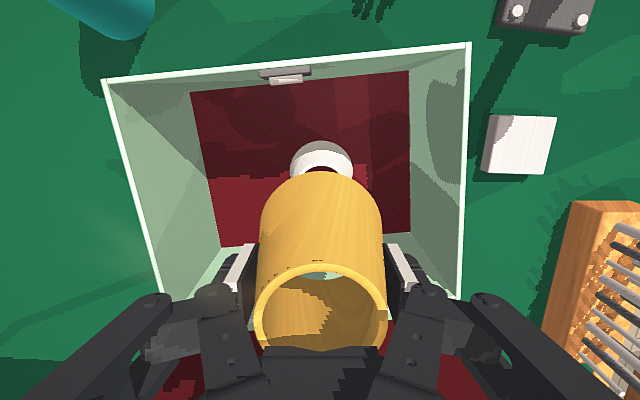

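The view shows brass held with its rim around (320,305) and silver visible below at (322,155). I'll check the tilt from the front wall's slope before lowering.

```bash
cat >> h.py <<'E'
def wall(xy,zlo,zhi):
    p,d,cc=wcam();P=pts(d,cc);m=(d>0)&(abs(P[...,0]-xy[0])<4)&(P[...,1]>xy[1]+8)&(P[...,1]<xy[1]+45)&(P[...,2]>zlo)&(P[...,2]<zhi)
    q=P[m];z=q[:,2];f=np.polyfit(z,q[:,1],1);r=q[:,1]-np.polyval(f,z);k=abs(r)<2;f=np.polyfit(z[k],q[k,1],1)
    return np.degrees(np.arctan(f[0])),np.polyval(f,[zlo,zhi]),k.sum()
E
python3 - <<'E'
from h import *
s=sensors.read_state(); print(np.round(s["eef_rot"],4).tolist(),np.round(s["eef_pos"],2))
print("wall slope deg (want -9)",wall([556.5,-185.1],185,258))
E
```

```text
[[-0.0006, 1.0, 0.0], [1.0, 0.0006, 0.0], [0.0, 0.0, -1.0]] [ 556.54 -185.22  235.01]
wall slope deg (want -9) (np.float64(-9.225842095867618), array([-147.57716129, -159.43437268]), np.int64(1497))
```

```bash
cat >> h.py <<'E'
def lower(xy,zexp,thr=3):
    "down to 10 mm above the expected seat, then slowly till it touches"
    ctrl.move_l([*xy,zexp+30],vel=200); ctrl.move_l([*xy,zexp+10],vel=60); ctrl.hold(.2)
    f0=np.array(sensors.read_state()["force"])
    hit=ctrl.move_l([*xy,zexp-3],vel=12,threshold=thr); ctrl.hold(.1); s=sensors.read_state()
    print("hit",hit,"z",s["eef_pos"].round(2) if hasattr(s["eef_pos"],"round") else s["eef_pos"],"exp",zexp,"dF",np.round(s["force"]-f0,2),"M",np.round(s["wrist_torque"],2),s["t"])
    return hit
E
python3 - <<'E'
from h import *
lower(np.array([556.5,-185.6]),56.8+6+14)
E
```

```text
hit True z [ 556.51 -185.77   76.03] exp 76.8 dF [ 1.17 -1.23  7.7 ] M [0.07 0.01 0.  ] 22.2333
```

```bash
python3 - <<'E'
from h import *
S=np.array([556.5,-185.6])
ctrl.gripper_to(85); ctrl.hold(.3); s=sensors.read_state();print(s["grip_width"],np.round(s["force"],1))
ctrl.move_l([*S,140],vel=100); ctrl.move_l([*S,250],vel=300); ctrl.hold(.1)
p,d,cc=wcam();cv2.imwrite("pics/w_n1.png",p[:,:,::-1]);P=pts(d,cc);P[d==0]=0
xy=S
for i in range(3): f=rim(P,xy,104,r=32,tol=3);xy=f[0]
print(f,"expect z 6+13+84=103"); print("wall",wall(xy,40,98))
K=np.array([479.2,91.7])
centre(K,66,220,[0,np.pi/2],20,40)
ctrl.hold(.1);print("z0",sensors.read_state()["eef_pos"])
ctrl.move_l([*K,250],vel=250); ctrl.hold(.1)
s=sensors.read_state(); print(s["grip_width"],np.round(s["force"],2),s["t"])
E
```

```text
84.9980821192106 [ 0.2  0.2 -1.4]
(array([ 555.14692919, -183.65173481]), np.float64(22.240433440796792), np.float64(104.6995171964374), 630) expect z 6+13+84=103
wall (np.float64(-9.1517397949916), array([-150.2878743 , -159.63169638]), np.int64(160))
grip 0.0 59.1 21.2 [-1.8 -0.6  5.5] [479.8  91.7  66.9] 28.29
grip 90.0 57.9 42.0 [-1.7 -0.5  4.8] [479.4  91.7  66.7] 30.41
z0 [479.43615475  91.70332082  66.67291021]
57.723060268176596 [-0.7  -0.91 -2.03] 31.4917
```

View pics/w_n1.png

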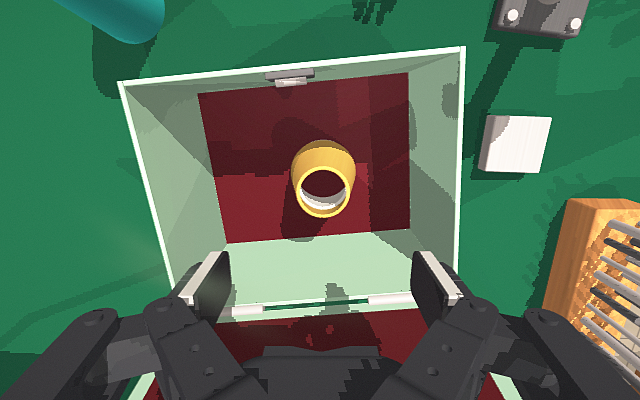

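Brass is nested over silver, with its rim at (323,192), level and concentric. Copper goes on next.

```bash
python3 - <<'E'
from h import *
S=np.array([556.5,-185.6])
ctrl.move_ptp([*S,250],rot(np.pi/2)); ctrl.hold(.1); print(sensors.read_state()["grip_width"])
hit=lower(S,66.7+6+13.5+14)
z=sensors.read_state()["eef_pos"][2]
if hit and abs(z-100.2)<5:
    ctrl.gripper_to(85); ctrl.hold(.3)
    ctrl.move_l([*S,170],vel=100); ctrl.move_l([*S,280],vel=300); ctrl.hold(.1)
    p,d,cc=wcam();cv2.imwrite("pics/w_n2.png",p[:,:,::-1]);P=pts(d,cc);P[d==0]=0
    xy=S
    for i in range(3): f=rim(P,xy,130,r=32,tol=3);xy=f[0]
    print(f); print("wall",wall(xy,60,124))
    m=(d>0)&(P[...,2]>150)&(P[...,1]<-270); q=P[m]
    print("lid pts",len(q),q.min(0) if len(q) else 0,q.max(0) if len(q) else 0)
t,d=optics.grab_frame("top");np.savez("top1.npz",p=t,d=d);P=pts(d,optics.camera_params("top"));m=(d>0)&(P[...,2]>150)&(P[...,2]<400)&(P[...,1]<-260)&(P[...,1]>-420)&(P[...,0]>400)&(P[...,0]<700)
q=P[m];print(len(q),q.min(0),q.max(0))
c0=np.median(q,0);sv=np.linalg.svd(q-q.mean(0),full_matrices=False);print(q.mean(0),sv[1],sv[2][2])
e=q[q[:,2]>q[:,2].max()-12];print("edge",e.mean(0),e.min(0),e.max(0),sensors.read_state()["t"])
E
```

```text
57.8834311384595
hit True z [ 556.43 -185.34  100.73] exp 100.2 dF [-0.2  -0.48  7.81] M [-0.06 -0.09 -0.06] 35.0
(array([ 555.09715064, -183.64307337]), np.float64(21.328905450826035), np.float64(131.3415175752554), 597)
wall (np.float64(-9.202602777797534), array([-150.11691817, -160.48563991]), np.int64(165))
lid pts 12493 [ 428.51601531 -295.62384927  150.00713183] [ 670.96624035 -270.00104125  259.57677302]
909 [ 430.27441391 -293.37697258  150.22109921] [ 672.17234073 -273.4469997   335.53756988]
[ 505.56244393 -286.67838206  225.67521042] [1691.75660027  896.95302275   58.92513787] [-0.08114951  0.99442614  0.06731582]
edge [ 661.02439021 -284.09342313  331.33999508] [ 532.18028159 -291.79774551  324.85312417] [ 672.17234073 -280.24774067  335.53756988] 37.3167
```

View pics/w_n2.png

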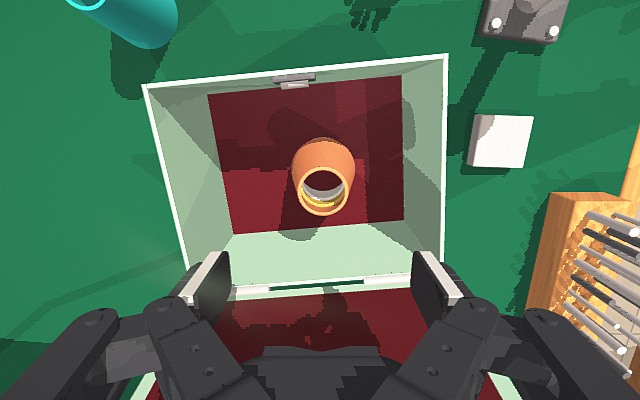

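Copper is nested, with its rim at (323,190), concentric with brass and silver seen inside. The lid is at about 1.64 rad. Next I'll close it with the shut fingers, sweeping along the arc from behind.

```bash
python3 - <<'E'
from h import *
a=np.radians(5);ey=np.array([-np.sin(a),np.cos(a)]);H=np.array([540,-180.])-96*ey;R=rot(np.radians(95))
def wp(th,r=180,w=11): 
    y=r*np.cos(th)-8.5*np.sin(th)-w; z=138+r*np.sin(th)+8.5*np.cos(th); return np.array([*(H+y*ey),z+25])
start=wp(1.85); up=start.copy(); up[2]=410
ths=[1.85,1.65,1.4,1.15,.9,.7,.5,.35,.22,.13]
for t in ths: assert ctrl.solve_ik(wp(t),R) is not None,t
print(up,ctrl.solve_ik(up,R))
s=sensors.read_state();x=np.array(s["eef_pos"])
ctrl.move_l([x[0],x[1],410],vel=250); ctrl.gripper_to(0,20); ctrl.move_l(up,rot=R,vel=250)
print("behind",ctrl.move_l(start,vel=150,threshold=8),sensors.read_state()["t"])
for t in ths[1:]:
    h=ctrl.move_l(wp(t),vel=130,threshold=25); s=sensors.read_state(); print(t,h,np.round(s["force"],1),s["eef_pos"].round(1),round(s["t"],1))
    if h: break
E
```

```text
[ 554.36126911 -344.1500571   410.        ] [-6.88071431e-01  3.09579402e-01  1.10469479e+00 -4.44089210e-16
  1.72731846e+00 -7.75337894e-01]
behind False 40.1917
1.65 False [0.3 0.6 0.5] [ 551.8 -308.8  343.3] 40.6
1.4 False [ 0.6 -0.5 -0.3] [ 547.4 -264.   341.7] 41.1
1.15 False [-1.2 -0.3  0.2] [ 543.6 -220.8  330.6] 41.6
0.9 False [-0.4  0.3 -0.5] [ 540.1 -181.7  309.2] 42.1
0.7 False [ 0.1 -0.4  1.2] [ 537.7 -154.9  285.2] 42.5
0.5 False [-0.3  0.1 -0.4] [ 535.8 -133.4  256.7] 42.9
0.35 False [-0.  -0.3  0.5] [ 534.7 -121.2  232.7] 43.3
0.22 False [-0.9 -0.3  0.6] [ 534.  -113.5  210.5] 43.6
0.13 False [-0.3  1.   0.4] [ 533.6 -109.9  194.6] 43.9
```

```bash
python3 - <<'E'
from h import *
p,d=optics.grab_frame("scene");q,_=optics.grab_frame("top")
cv2.imwrite("pics/lid1.png",np.hstack([cv2.resize(p[160:400,160:480],(440,330)),cv2.resize(q[100:280,320:500],(330,330))])[:,:,::-1])
E
```

```text
(no output)
```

View pics/lid1.png

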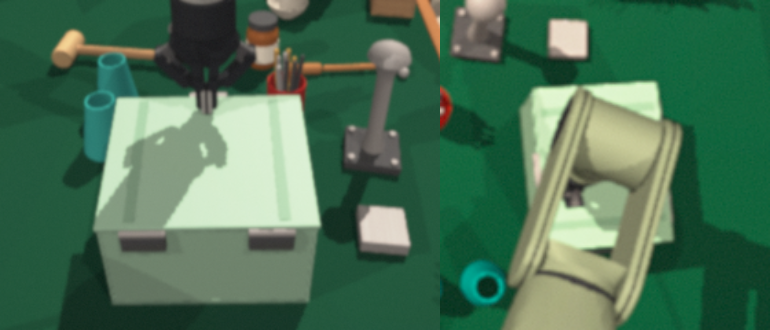

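The lid is nearly shut, with the fingertips on it near the free edge at about (207,100) in the left half. I'll press it over the catch now.

```bash
python3 - <<'E'
from h import *
x=np.array(sensors.read_state()["eef_pos"])
for z,v in((182,40),(176,20),(174,15),(172,15),(170.5,15),(169.5,10)):
    h=ctrl.move_l([533.2,-108.5,z],vel=v,threshold=28); s=sensors.read_state(); print(z,h,np.round(s["force"],1),s["eef_pos"].round(1),round(s["t"],1))
    if h: break
E
```

```text
182 False [ 1.3 -0.4  2.9] [ 533.7 -108.7  182.3] 44.5
176 True [-1.8  0.8  7.2] [ 533.8 -108.7  182.1] 44.8
```

```bash
python3 - <<'E'
from h import *
for z,v in((180,10),(177,10),(174,10),(172,10),(170.5,10)):
    h=ctrl.move_l([533.2,-108.5,z],vel=v,threshold=50); s=sensors.read_state(); print(z,h,np.round(s["force"],1),s["eef_pos"].round(1),round(s["t"],1))
    if h: break
E
```

```text
180 False [-1.6  0.6 10.6] [ 533.7 -108.7  182. ] 45.1
177 False [-7.7  2.6 22.9] [ 533.9 -108.7  181.6] 45.5
174 False [-12.8   4.6  36.8] [ 534.  -108.7  181.3] 46.0
172 False [-18.    5.2  43.9] [ 534.1 -108.7  181.1] 46.3
170.5 False [-19.8   6.5  51. ] [ 534.1 -108.7  181. ] 46.6
```

The tips may reach further than 25 mm when shut, so the lid could already be home. I'll lift off and measure it.

```bash
python3 - <<'E'
from h import *
ctrl.move_l([533.2,-108.5,300],vel=200); ctrl.move_ptp([480,60,300],rot(np.radians(95))); ctrl.hold(.1)
p,d=optics.grab_frame("top");P=pts(d,optics.camera_params("top"));a=np.radians(5);ey=np.array([-np.sin(a),np.cos(a)]);ex=np.array([ey[1],-ey[0]]);H=np.array([540,-180.])-96*ey
y=(P[...,:2]-H)@ey;x=(P[...,:2]-H)@ex
m=(d>0)&(abs(x)<105)&(y>15)&(y<180)&(P[...,2]>120)&(P[...,2]<180)
f=np.polyfit(y[m],P[...,2][m],1);fx=np.polyfit(x[m],P[...,2][m],1);print("top",m.sum(),f,fx,"z at hinge/edge",np.polyval(f,[0,196]))
m=(d>0)&(abs(x)<105)&(y>-60)&(y<-25)&(P[...,2]<30);print("bench",np.median(P[...,2][m]))
cv2.imwrite("pics/lid2.png",cv2.resize(p[100:280,320:500],(540,540),interpolation=cv2.INTER_CUBIC)[:,:,::-1])
s=sensors.read_state();print(s["t"],np.round(s["force"],1))
E
```

```text
top 4380 [6.11890882e-02 1.46849763e+02] [-2.85600862e-04  1.52847070e+02] z at hinge/edge [146.8497633  158.84282458]
bench 0.6813713940187955
48.325 [-0.6  0.8  0.3]
```

View pics/lid2.png

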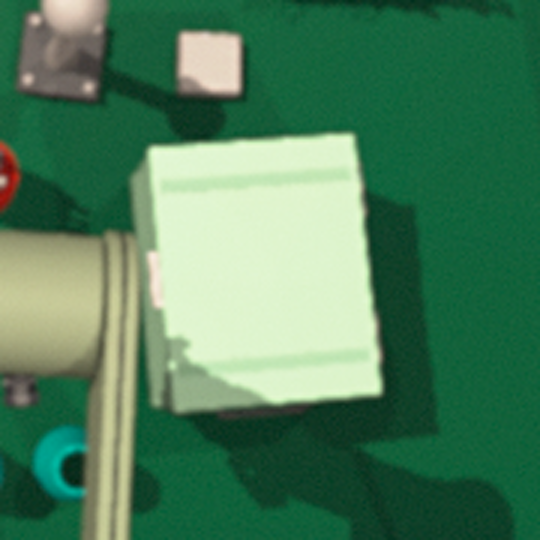

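The top view shows the lid down over the case. The depth slope is 0.061 rad, so it sits on the catch rather than past it, even though I pressed with 51 N. I'll look at the gap from the front before pressing harder.

```bash
python3 - <<'E'
from h import *
a=np.radians(5);ey=np.array([-np.sin(a),np.cos(a),0]);H=np.array([540,-180.,0])-96*ey
for T in(50,40,30,20):
    t=np.radians(T); z=-ey*np.sin(t)-np.array([0,0,np.cos(t)]); x=ey*np.cos(t)-np.array([0,0,np.sin(t)]); R=np.stack([x,np.cross(z,x),z],1)
    for Y,Z in((240,215),(240,250)):
        g=H+Y*ey;g[2]=Z
        q=ctrl.solve_ik(g,R)
        if q is not None: break
    if q is not None: break
print(T,Y,Z,q)
ctrl.set_joints(q); ctrl.hold(.1)
p,d,c=wcam(); np.savez("gap.npz",p=p,d=d,R=c["R"],t=c["t"]); print(sensors.read_state()["t"])
cv2.imwrite("pics/gap.png",p[::-1,::-1,::-1])
E
```

```text
50 240 215 [ 0.19007455  0.30126229  1.75200269 -0.89903055  1.34016769  0.43908653]
49.3417
```

View pics/gap.png

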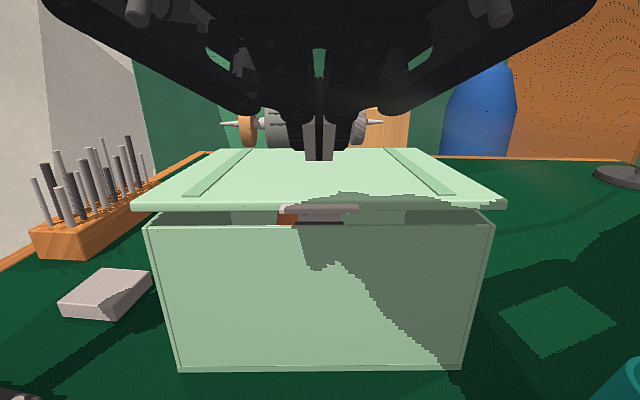

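The front view shows an even gap under the lid and the catch under the tab at (320,222). The copper at (288,213) is well below the lid, so nothing is blocking it. I'll press again, closer to the free edge.

```bash
python3 - <<'E'
from h import *
a=np.radians(5);ey=np.array([-np.sin(a),np.cos(a)]);H=np.array([540,-180.])-96*ey;R=rot(np.radians(95))
g=H+187*ey
x=np.array(sensors.read_state()["eef_pos"]); ctrl.move_l([x[0],x[1],270],vel=300)
ctrl.move_ptp([*g,215],R); ctrl.move_l([*g,190],vel=150)
for z,v in((184,60),(178,60),(174,60),(170,60),(167,40)):
    h=ctrl.move_l([*g,z],vel=v,threshold=70); s=sensors.read_state(); print(z,h,np.round(s["force"],1),s["eef_pos"].round(1),np.round(s["wrist_torque"],2),round(s["t"],1))
    if h or s["eef_pos"][2]<173.5: break
E
```

```text
184 False [ 0.1  0.4 -1. ] [532.2 -89.  184.2] [0. 0. 0.] 51.1
178 False [-8.2  3.2 21. ] [533.  -89.3 182.8] [0.66 1.45 0.02] 51.3
174 False [-16.4   4.6  37.2] [533.2 -89.3 182.3] [1.03 2.73 0.1 ] 51.6
170 False [-23.9   7.2  55. ] [533.3 -89.3 181.8] [1.54 4.13 0.03] 51.8
167 False [-29.6   8.8  67.6] [533.4 -89.2 181.5] [1.85 5.15 0.04] 52.1
```

Still blocked at about 0.055 rad under 68 N. I'll check the gap geometry in the stored depth data, which costs no robot time.

```bash
python3 - <<'E'
from h import *
a=np.radians(5);ey=np.array([-np.sin(a),np.cos(a)]);ex=np.array([ey[1],-ey[0]]);H=np.array([540,-180.])-96*ey
def loc(n):
    f=np.load(n);c=dict(optics.camera_params("wrist"));c["R"],c["t"]=f["R"],f["t"];P=pts(f["d"],c);P[f["d"]==0]=0
    return f["p"],f["d"],np.dstack([(P[...,:2]-H)@ex,(P[...,:2]-H)@ey,P[...,2]])
p,d,L=loc("gap.npz");p=p[::-1,::-1];L=L[::-1,::-1]
for u in(200,255,270,285,293,310,330,350,375,430):
    print(u,[(v,*L[v,u].round(0).astype(int).tolist(),*(p[v,u]//10).tolist()) for v in range(200,236,3)])
import numpy as np
r=p[...,0].astype(int);g=p[...,1];b=p[...,2];m=(r>120)&(r>g*1.4)&(abs(L[...,0])<110)&(L[...,1]<180)&(L[...,1]>10)
print("copper",m.sum(),L[m].min(0),L[m].max(0))
E
```

```text
200 [(200, 75, 196, 160, 19, 22, 19), (203, 76, 196, 158, 17, 21, 17), (206, 75, 197, 157, 16, 19, 15), (209, 75, 198, 155, 14, 17, 14), (212, 116, 103, 108, 6, 7, 6), (215, 116, 104, 105, 7, 8, 7), (218, 116, 105, 103, 7, 8, 7), (221, 116, 106, 100, 7, 8, 7), (224, 116, 107, 97, 6, 7, 6), (227, 79, 194, 140, 21, 24, 20), (230, 80, 194, 137, 15, 18, 14), (233, 79, 195, 136, 15, 18, 14)]
255 [(200, 41, 195, 160, 19, 23, 19), (203, 40, 196, 158, 17, 21, 17), (206, 40, 197, 156, 15, 19, 15), (209, 40, 197, 154, 15, 18, 15), (212, 83, 8, 64, 9, 11, 9), (215, 84, 7, 59, 9, 11, 9), (218, 84, 8, 55, 9, 11, 9), (221, 85, 7, 50, 9, 11, 9), (224, 85, 8, 46, 8, 10, 8), (227, 43, 193, 139, 21, 24, 21), (230, 43, 194, 137, 14, 18, 14), (233, 43, 194, 135, 15, 18, 14)]
270 [(200, 31, 195, 160, 19, 23, 19), (203, 31, 196, 158, 16, 20, 16), (206, 31, 197, 156, 15, 18, 15), (209, 31, 196, 154, 15, 18, 15), (212, 64, 7, 63, 9, 11, 9), (215, 64, 7, 59, 9, 11, 9), (218, 64, 9, 55, 9, 11, 9), (221, 65, 8, 50, 9, 11, 9), (224, 65, 9, 46, 8, 9, 8), (227, 32, 194, 140, 21, 24, 20), (230, 32, 194, 137, 15, 1
[... 2106 characters left out ...]
9, 11, 9), (215, -76, 6, 58, 9, 11, 9), (218, -76, 8, 54, 9, 11, 9), (221, -76, 8, 50, 9, 11, 9), (224, -39, 190, 140, 8, 10, 8), (227, -38, 193, 139, 9, 11, 9), (230, -39, 192, 136, 9, 11, 9), (233, -39, 194, 135, 9, 11, 9)]
430 [(200, -72, 194, 159, 11, 13, 10), (203, -72, 197, 158, 9, 11, 9), (206, -72, 196, 156, 9, 11, 9), (209, -73, 196, 153, 8, 10, 8), (212, -116, 88, 101, 7, 8, 7), (215, -116, 90, 98, 7, 8, 7), (218, -115, 91, 95, 7, 8, 7), (221, -116, 91, 92, 7, 8, 7), (224, -76, 190, 140, 8, 9, 8), (227, -76, 192, 138, 9, 11, 9), (230, -76, 192, 136, 9, 11, 9), (233, -76, 193, 134, 9, 11, 9)]
copper 12 [ 19.82020033 114.36806461 101.82751074] [ 23.96315442 117.08555658 111.46954549]
```

Nothing blocks the lid; it sits on the sprung catch. The slow press seems to self-lock on the roller, so I'll try brisk short pushes instead, guarded by force.

```bash
python3 - <<'E'
from h import *
a=np.radians(5);ey=np.array([-np.sin(a),np.cos(a)]);H=np.array([540,-180.])-96*ey
g=H+187*ey
for v,zc in((90,172),(150,172)):
    ctrl.move_l([*g,192],vel=200)
    h=ctrl.move_l([*g,zc],vel=v,threshold=85); s=sensors.read_state(); print(v,h,np.round(s["force"],1),s["eef_pos"].round(1),np.round(s["tau"],1),round(s["t"],2))
    if s["eef_pos"][2]<174: break
E
```

```text
90 False [1.  0.5 4.6] [532.8 -89.4 171.4] [ -0.4 -33.6 -23.7  -0.3   0.5   0. ] 52.74
```

It snapped: the tip is now at the shut height. I'll retreat and verify.

```bash
python3 - <<'E'
from h import *
s=sensors.read_state();x=np.array(s["eef_pos"]);ctrl.move_l([x[0],x[1],300],vel=200); ctrl.move_ptp([480,60,300],rot(np.radians(95))); ctrl.hold(.2)
p,d=optics.grab_frame("top");P=pts(d,optics.camera_params("top"));a=np.radians(5);ey=np.array([-np.sin(a),np.cos(a)]);ex=np.array([ey[1],-ey[0]]);H=np.array([540,-180.])-96*ey
y=(P[...,:2]-H)@ey;xx=(P[...,:2]-H)@ex
m=(d>0)&(abs(xx)<105)&(y>15)&(y<180)&(P[...,2]>120)&(P[...,2]<180)
f=np.polyfit(y[m],P[...,2][m],1);print(f,np.polyval(f,[0,196]),sensors.read_state()["t"])
if abs(f[0])<.015: print(ctrl.finish_job())
E
```

```text
[-1.12125088e-03  1.46773165e+02] [146.77316461 146.55339944] 54.4583
the job is handed in; nothing more can be done
None
```

Brass is nested over silver and copper over brass, and both looked level and centred before the lid was closed over them. The lid measures flat, within about 0.001 rad of shut, and I handed the job in at 54.5 s; slow presses of up to 68 N near its edge had not moved it past the catch, but a brisk push did.

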